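Hang the rinsed basket to drain beside the bonders

TASK

The blue basket of rinsed bonder clamps has to drain: hang it by its handle on the yellow twin-prong hook of the drain stand, with the handle bar resting across both prongs and the basket hanging straight, clear of the foot. Keep the basket upright on the way so that nothing falls out, and leave the black basket and the metal magazine where they stand.

Things in the scene. Friction and masses are not known exactly. Their poses are not given: they have to be found in the camera images.
- blue_basket: Blue slatted basket (in mm), 80 (x) by 120 (y), rim 50 high, 0.25 kg. Rigid upright bail handle in its y-z plane: round 8 uprights at y = -57 and +57, round 8 bar along y with axis 124 above the underside, 70 free below it. Mid-bar a moulded grip 14 (x) by 36 (y) by 16 tall, centred on the bar. Origin: centre of the underside, z up; same after a half turn. Holds brass and steel clamps (fixed).
- black_basket: Black slatted basket (in mm), 80 (x) by 120 (y), rim 50 high, 0.25 kg. Rigid upright bail handle in its y-z plane: round 8 uprights at y = -57 and +57, round 8 bar along y with axis 124 above the underside, 70 free below it. Mid-bar a moulded grip 14 (x) by 36 (y) by 16 tall, centred on the bar. Origin: centre of the underside, z up; same after a half turn. Empty bystander.
- drain_stand: Fixed steel stand (in mm). Origin: on the table under its post (18 round). Foot x -150 to 40, y -90 to 90, 16 high. From a crossbar on the post two yellow 8 round prongs run level to -x (robot side) at y = +-36, axis 260 up, to x -108, then turn up: top 278, at x -116. Nothing is higher. A bar hung across both has its axis 268 up; best at x -75, y 0: grip between the prongs, uprights outside.
- magazine: Aluminium lead-frame magazine with copper strips in it, 66 mm (x) by 110 mm (y) by 75 mm tall, 0.45 kg, a bystander. Origin: centre of the underside.
Things that resemble listed ones, but are neither listed nor needed, are in the scene too. What is shaped like the blue_basket but orange or red is not meant.

How it is judged:
At the end, for the whole second after the job is handed in: Blue basket hangs on the stand, bar across both prongs: underside centre 30-115 mm before the post, within 22 mm of the middle plane, 128-156 mm above the table, tilt under 0.2 rad, bar parallel to the crossbar within 0.3 rad, borne by the stand, at rest (under 0.05 m/s) (x of blue_basket in the frame of drain_stand between -0.115 and -0.03 m and y of blue_basket in the frame of drain_stand between -0.022 and 0.022 m and z of blue_basket in the frame of drain_stand between 0.128 and 0.156 m and angle between blue_basket's own z axis and vertical below 0.2 rad and angle between the y axis of blue_basket and the y axis of drain_stand, either way round below 0.3 rad and contact force between blue_basket and drain_stand above 0.8 N and linear speed of blue_basket below 0.05 m/s); the robot touches nothing.
It fails at once if the blue basket is tipped more than 0.7 rad (angle between blue_basket's own z axis and vertical above 0.7 rad).
It fails at once if the black basket is moved more than 30 mm or tipped (distance of black_basket from where it was at the start of the episode above 0.03 m or angle between black_basket's own z axis and vertical above 0.35 rad).
It fails at once if the magazine is moved more than 30 mm or tipped (distance of magazine from where it was at the start of the episode above 0.03 m or angle between magazine's own z axis and vertical above 0.35 rad).
It also fails if it takes over 45 s, if anything falls off the work surface, if the arm or the gripper's body presses on something with over 40 N, if the wrist force passes 120 N, or if a joint passes its speed limit or range.

ROBOT

A 6-joint arm with a two-finger parallel gripper is mounted at the origin on the work surface. World frame = base frame: x ahead of the robot, y to its left, z up, the work surface at z = 0. Lengths are in m, angles in rad, forces in N, time in s.
With the tool pointing down it reaches from about 0.25 to 0.775 m from the base axis. Payload 4 kg.
Tool frame: the origin (TCP) lies midway between the tips of the shut fingers; the grasp point (between the pads) lies robot.tcp_to_grasp behind it (robot.tcp_to_grasp is the distance from the TCP to the grasp point, in m); y points along the fingers, x is the direction in which the jaws open and shut, and the axes are right-handed (so a half turn about y gives the same grasp; the last joint's range is limited). The gripper opens to 94 mm and grips with 3 to 60 N. Pads are 16 mm wide; open, the fingers measure 119 mm over their backs; the gripper's body (75 mm by 177 mm) begins 78 mm behind the grasp point.
Start: joints at [-1.326, 0.087, 1.371, -0, 1.684, -0.103], TCP at [0.187, -0.517, 0.206] pointing down, gripper open.
Joint ranges: [-3.1, 3.1], [-0.76, 2.03], [0.27, 2.55], [-1.08, 4.22], [0.17, 2.65], [-2.57, 2.57]. Speed limits (rad/s): [2.79, 2.79, 3.14, 3.14, 3.14, 3.14].

INTERFACE

Orientations are given as [roll, pitch, yaw] about the fixed x, y, z axes, in that order (R = Rz(yaw) Ry(pitch) Rx(roll)).
In Python, from bench import robot gives the robot as it stands.
- The arm moves only by the tool arm_command, never from a script. Its argument "series" is text: rows parted by semicolons, each of 7 numbers parted by spaces: the turn, a rotation vector about the tool's x, y, z in rad, then the shift along the tool's x, y, z in m, then the finger opening in m, from 0 to 0.094. A call has 1 to 12 rows; each row shifts and turns the pose as measured when the row begins, along the tool's axes as they then stand; what a row does not reach is not made up. A row lasts 1/10 s, in which the tool goes at most 50 mm and 8.59 degrees, less where a joint would pass 70% of its speed; a pose out of reach is approached as far as the arm can. A call with a gripper value outside its range is refused whole. The fingers move at their own pace and stop on an object; the grip force is fixed at half the most. Time passes only in rows, so rows that do not move let the fingers close. It gives the time, the measured TCP pose, the force and the opening at its end, in the units of the state.
- robot.get_obs(): the state, without advancing time (a new reading comes with each control period).
- robot.snapshot(name): name is "scene" or "top" or "wrist"; returns the picture (384x512x3 uint8, blue, green, red); there is no depth.
- robot.camera_params(name): a dict with "fx", "fy", "cx", "cy" (pixels), "extrinsics" (4x4, takes a point from camera to world coordinates). Camera axes: x right, y up, looking along -z (the intrinsics and any distortion apply to the point x, -y, -z); pixel columns grow to the right and rows downward; lengths in m; the calibration is good to about 2 mm. A picture is of the moment at which its call begins: read the wrist's pose just before it. camera_params takes no time and is no camera call; for the wrist camera it gives the pose at the moment of the call.
- robot.close_job(): hands the job in, once; it reports no verdict.
Trained networks look in the newest picture that a camera, given by its name, has taken for a name from the list of things; names that differ only in an ending like _2 or _b are one class to them, and where a whole thing is asked for, a point or a joint stands for the part that bears it (a point fixed in the world has none). Each returns a list of dicts, best first, with "score" (0 to 1); they miss things now and then, are a little off and sometimes report something else, mostly with a low value. They report only what shows in the picture. A call takes as long as a camera call. They do not tell look-alikes from the thing itself.
- robot.spot_in(camera, target): "centre" ([x, y, z] in m, in the coordinates of the camera as it stood for that picture, good to about 4 mm: the middle of the surface that is visible of it).
The state is a dict: "time": time; "joint_positions": joint angles; "qvel": joint speeds; "joint_torque": joint torques, N m; "tool_pos": TCP position; "ee_rot": TCP orientation; "wrist_force": force on the tool from outside, world axes, zero at the start; "wrist_torque": the same for the moment, N m; "width": finger opening in m.
Only numpy, scipy, OpenCV 4.12 (cv2) and the standard library are available. Lean on these libraries where they do the work, as an engineer would, in place of code of your own. Each camera call takes 0.05 s, during which the arm holds its last target.

## Working session

There is one attempt and no reset: what is moved stays moved. The work goes in short steps, Python scripts to look and compute and a tool call to move; the robot and the scene stay as the last step left them, time stands still between calls to the robot, and variables do not carry over. Pictures are saved under pics/ and viewed, and the job is handed in when it is done.

Besides the shell and the picture viewer there is one more tool, called after "Emit:" by a JSON object that holds its "api" and its "payload", one argument or row to a line. arm_command: Moves the arm, as the interface text tells. Its arguments: {"type":"object","properties":{"series":{"type":"string"}},"required":["series"]}

```bash
mkdir -p pics; ls; python3 - <<'E'
from bench import robot
import cv2,numpy as np
o=robot.get_obs();print({k:np.round(v,3) for k,v in o.items()}, robot.tcp_to_grasp)
for c in ("scene","top"):
    im=robot.snapshot(c);cv2.imwrite(f"pics/{c}0.png",im)
    p=robot.camera_params(c);E=np.array(p["extrinsics"]);print(c,p["fx"],p["fy"],p["cx"],p["cy"],[k for k in p]);print(E.round(3))
    for t in("blue_basket","black_basket","drain_stand","magazine"):
        for d in robot.spot_in(c,t)[:4]:
            w=E@np.r_[d["centre"],1];print(t,round(d["score"],2),w[:3].round(3))
print(robot.get_obs()["time"])
E
```

```text
pics
{'time': np.float64(0.0), 'joint_positions': array([-1.326,  0.088,  1.372,  0.   ,  1.684, -0.103]), 'qvel': array([ 0.001, -0.001, -0.002,  0.   ,  0.002, -0.002]), 'joint_torque': array([-0.0000e+00, -3.4018e+01, -3.0243e+01,  7.2000e-02,  3.3000e-02,
       -0.0000e+00]), 'tool_pos': array([ 0.187, -0.517,  0.204]), 'ee_rot': array([-1.571,  0.002, -1.223]), 'wrist_force': array([-0.614, -0.894, -0.197]), 'wrist_torque': array([-0.048, -0.019,  0.074]), 'width': np.float64(0.094)} 0.0188
scene 386.1283134028439 386.1283134028439 257.0071580970349 197.8230408296385 ['fx', 'fy', 'cx', 'cy', 'extrinsics']
[[-0.743 -0.522  0.419  1.035]
 [ 0.67  -0.579  0.465  0.446]
 [ 0.     0.626  0.78   0.993]
 [ 0.     0.     0.     1.   ]]
blue_basket 0.97 [ 0.352 -0.51   0.029]
blue_basket 0.77 [ 0.497 -0.401  0.025]
blue_basket 0.65 [ 0.344 -0.322  0.028]
black_basket 0.83 [ 0.518 -0.214  0.024]
drain_stand 0.72 [0.596 0.215 0.008]
magazine 0.65 [ 0.518 -0.004  0.076]
top 454.3819195759006 454.3819195759006 251.72225900367164 195.0205540375742 ['fx', 'fy', 'cx', 'cy', 'extrinsics']
[[-0.02   0.998 -0.051  0.434]
 [-1.    -0.02  -0.002 -0.12 ]
 [-0.003  0.051  0.999  1.336]
 [ 0.     0.     0.     1.   ]]
blue_basket 0.87 [ 0.496 -0.402  0.017]
blue_basket 0.84 [ 0.334 -0.32   0.02 ]
black_basket 0.9 [ 0.52  -0.215  0.002]
drain_stand 0.55 [0.575 0.205 0.005]
magazine 0.96 [ 0.502 -0.014  0.076]
0.5
```

View pics/scene0.png

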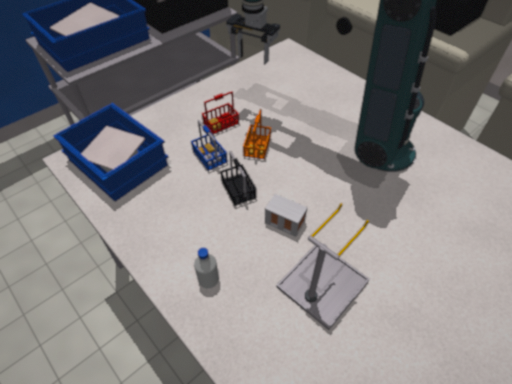

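View pics/top0.png

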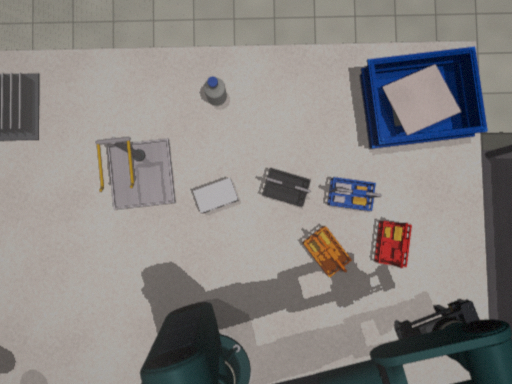

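The blue basket sits at about (350,193) in the top view, with its handle running about along world y. The black basket is left of it at (285,187), orange and red are below, and the magazine is at (215,195). The stand foot is around (142,174), with the prongs at (100,165) and (131,162). Next I'll look at enlarged crops.

```bash
python3 - <<'E'
import cv2
im=cv2.imread("pics/top0.png")
cv2.imwrite("pics/c1.png",cv2.resize(im[125:220,80:185],None,fx=6,fy=6,interpolation=cv2.INTER_CUBIC))
cv2.imwrite("pics/c2.png",cv2.resize(im[160:220,300:400],None,fx=7,fy=7,interpolation=cv2.INTER_CUBIC))
im=cv2.imread("pics/scene0.png")
cv2.imwrite("pics/c3.png",cv2.resize(im[190:335,265:380],None,fx=4,fy=4,interpolation=cv2.INTER_CUBIC))
E
```

```text
(no output)
```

View pics/c1.png

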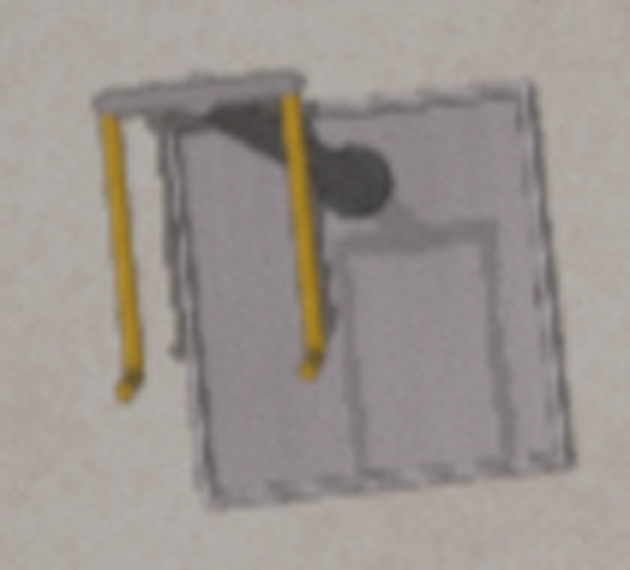

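View pics/c2.png

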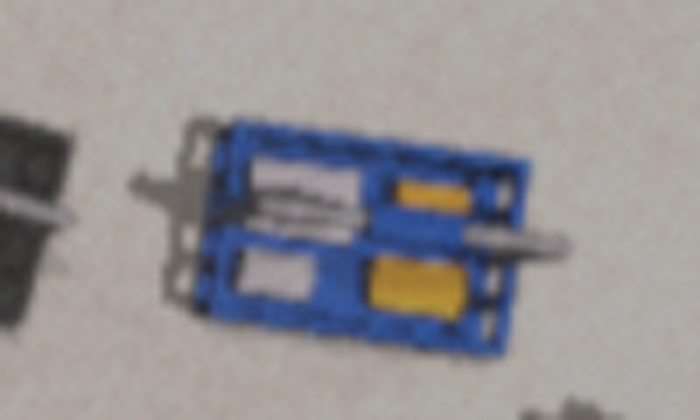

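View pics/c3.png

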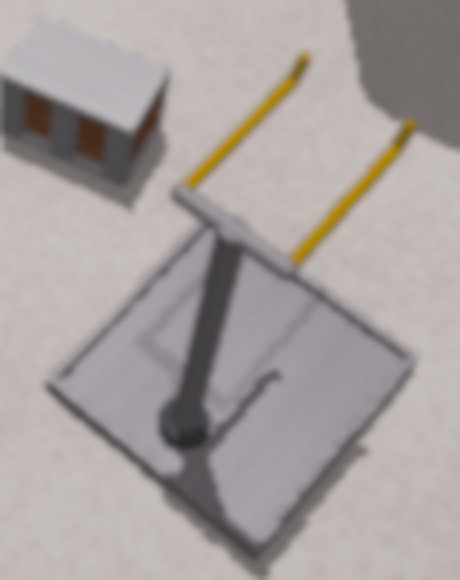

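The crops show foot corners, prong tips, basket rim corners, bar end and the grip (c2, about (415,226)). I'll fit the poses from those points.

```bash
cat > h.py <<'E'
from bench import robot
import numpy as np
from scipy.optimize import least_squares
def proj(c,P,prm=None):
    p=prm or robot.camera_params(c);E=np.array(p["extrinsics"])
    q=(np.c_[P,np.ones(len(P))]@np.linalg.inv(E).T)
    return np.c_[p["cx"]+p["fx"]*q[:,0]/-q[:,2],p["cy"]+p["fy"]*-q[:,1]/-q[:,2]]
def tf(v,P):
    P=np.array(P,float);c,s=np.cos(v[2]),np.sin(v[2])
    return np.c_[v[0]+c*P[:,0]-s*P[:,1],v[1]+s*P[:,0]+c*P[:,1],P[:,2]]
def fit(obs,v0):
    f=lambda v:np.concatenate([(proj(c,tf(v,P))-px).ravel() for c,P,px in obs])
    r=least_squares(f,v0,loss="soft_l1");return r.x,f(r.x)
E
python3 - <<'E'
from h import *
T=np.array([[165,118],[533,90],[207,503],[572,465],[125,393],[310,370]])/6+[80,125]
P=np.array([[40,90,16],[40,-90,16],[-150,90,16],[-150,-90,16],[-116,36,276],[-116,-36,276]])/1000
S=np.array([[303,60],[409,125]])/4+[265,190]
Q=np.array([[-116,-36,276],[-116,36,276]])/1000
for o in ([("top",P,T)],[("scene",Q,S)],[("top",P,T),("scene",Q,S)]):
    x,r=fit(o,[.6,.2,0]);print(x.round(4),r.round(1))
B=np.array([[237,125],[528,160],[503,350],[213,318],[415,226],[568,245]])/7+[300,160]
P=np.array([[40,60,50],[40,-60,50],[-40,-60,50],[-40,60,50],[0,0,132],[0,-60,124]])/1000
x,r=fit([("top",P,B)],[.5,-.4,0]);print(x.round(4),r.round(1))
o=robot.get_obs();print(o["time"])
E
```

```text
[0.6259 0.208  0.0867] [ 0.2  0.1  0.  -1.7 -0.9  0.5 -0.1  0.3  0.3 -0.3  0.1  0.3]
[0.6281 0.2156 0.1211] [-0.1 -0.1  0.1  0.1]
[0.6262 0.2086 0.0844] [ 0.  -0.  -0.1 -1.8 -1.2  0.3 -0.5  0.2 -0.  -0.4 -0.3  0.2 -0.  -1.7
 -0.5 -0.9]
[ 0.4978 -0.4038 -0.1406] [-0.6 -0.4 -0.1 -0.3  0.5  0.5 -0.3  0.   0.3  0.   0.1  0.2]
0.5
```

```bash
cat >> h.py <<'E'
from scipy.spatial.transform import Rotation as Ro
def plan(pos,yaw,g,n):
    o=robot.get_obs();p=np.array(o["tool_pos"]);R=Ro.from_euler("xyz",o["ee_rot"])
    Rt=Ro.from_euler("xyz",[-np.pi/2,0,yaw]);rv=(R.inv()*Rt).as_rotvec()
    print("t",o["time"].round(2),"pos",p.round(4),"rpy",np.round(o["ee_rot"],3),"F",np.round(o["wrist_force"],1),"w",round(float(o["width"]),4))
    rows=[]
    for i in range(n):
        Ri=R*Ro.from_rotvec(rv*i/n);d=Ri.inv().apply((np.array(pos)-p)/n)
        rows.append(" ".join(f"{x:.3f}" for x in rv/n)+" "+" ".join(f"{x:.4f}" for x in d)+f" {g}")
    print("; ".join(rows))
E
python3 -c "
from h import *
plan([.498,-.404,.2],-.14,.094,10)"
```

```text
Traceback (most recent call last):
  File "h.py", line 18, in plan
    print("t",o["time"].round(2),"pos",p.round(4),"rpy",np.round(o["ee_rot"],3),"F",np.round(o["wrist_force"],1),"w",round(float(o["width"]),4))
              ^^^^^^^^^^^^^^^
AttributeError: 'float' object has no attribute 'round'
```

```bash
sed -i 's/o\["time"\].round(2)/round(float(o["time"]),2)/' h.py
python3 -c "
from h import *
plan([.498,-.404,.2],-.14,.094,10)"
```

```text
t 0.5 pos [ 0.1875 -0.5171  0.2055] rpy [-1.571 -0.    -1.223] F [-0.6  0.8 -0.4] w 0.0943
0.000 -0.108 0.000 -0.0000 0.0005 0.0330 0.094; 0.000 -0.108 0.000 0.0035 0.0005 0.0329 0.094; 0.000 -0.108 0.000 0.0071 0.0005 0.0323 0.094; 0.000 -0.108 0.000 0.0105 0.0005 0.0313 0.094; 0.000 -0.108 0.000 0.0138 0.0005 0.0300 0.094; 0.000 -0.108 0.000 0.0170 0.0005 0.0283 0.094; 0.000 -0.108 0.000 0.0200 0.0005 0.0263 0.094; 0.000 -0.108 0.000 0.0227 0.0005 0.0240 0.094; 0.000 -0.108 0.000 0.0252 0.0005 0.0214 0.094; 0.000 -0.108 0.000 0.0273 0.0005 0.0186 0.094
```

Emit:
{"api": "arm_command", "payload": {
  "series": "0 -0.108 0 0 0 0.033 0.094; 0 -0.108 0 0.0035 0 0.033 0.094; 0 -0.108 0 0.007 0 0.032 0.094; 0 -0.108 0 0.0105 0 0.031 0.094; 0 -0.108 0 0.014 0 0.03 0.094; 0 -0.108 0 0.017 0 0.028 0.094; 0 -0.108 0 0.02 0 0.026 0.094; 0 -0.108 0 0.0225 0 0.024 0.094; 0 -0.108 0 0.025 0 0.021 0.094; 0 -0.108 0 0.027 0 0.0185 0.094"
}}

```text
time: 1.5
tool_pos: [0.5024, -0.3994, 0.2055]
ee_rot: [-1.574, 0.0, -0.109]
wrist_force: [0.2, 0.3, 0.2]
width: 0.0937
```

```bash
python3 -c "
from h import *
import cv2
plan([.498,-.404,.2],-.14,.094,3)
prm=robot.camera_params('wrist');im=robot.snapshot('wrist');cv2.imwrite('pics/w1.png',im)
for d in robot.spot_in('wrist','blue_basket'):print(d['score'],(np.array(prm['extrinsics'])@np.r_[d['centre'],1]).round(3))
print(np.round(proj('wrist',tf([.498,-.404,-.14],[[0,0,.132],[0,-.057,.124],[0,.057,.124],[.04,.06,.05],[-.04,-.06,.05],[.04,-.06,.05],[-.04,.06,.05]]),prm),1))
"
```

```text
t 1.5 pos [ 0.5024 -0.3994  0.2055] rpy [-1.574  0.    -0.109] F [0.2 0.3 0.2] w 0.0937
0.001 0.010 -0.000 -0.0013 0.0019 -0.0017 0.094; 0.001 0.010 -0.000 -0.0013 0.0018 -0.0017 0.094; 0.001 0.010 -0.000 -0.0012 0.0018 -0.0017 0.094
0.79 [ 0.498 -0.403  0.018  1.   ]
0.78 [ 0.341 -0.331  0.016  1.   ]
0.65 [ 0.375 -0.509  0.025  1.   ]
[[256.7 200.7]
 [255.3 248.9]
 [258.4 141.2]
 [291.8 132.9]
 [226.1 222.7]
 [286.1 224.4]
 [225.7 130.8]]
```

View pics/w1.png

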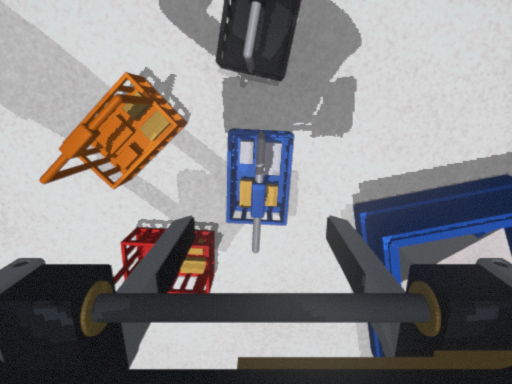

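The wrist view shows the blue grip at about (259,198), within 3 px of the prediction, and it sits between the fingers' planes. I'll use x = 0.500 and descend.

```bash
python3 -c "
from h import *
plan([.5,-.404,.106],-.14,.094,5)
"
```

```text
t 1.6 pos [ 0.5044 -0.3977  0.2047] rpy [-1.572 -0.    -0.107] F [ 0.  -0.6 -0.8] w 0.0939
0.000 0.007 0.000 -0.0007 0.0197 -0.0013 0.094; 0.000 0.007 0.000 -0.0007 0.0197 -0.0013 0.094; 0.000 0.007 0.000 -0.0007 0.0197 -0.0013 0.094; 0.000 0.007 0.000 -0.0007 0.0197 -0.0013 0.094; 0.000 0.007 0.000 -0.0007 0.0197 -0.0014 0.094
```

Emit:
{"api": "arm_command", "payload": {
  "series": "0 0.03 0 -0.0035 0 -0.0065 0.094; 0 0 0 0 0.02 0 0.094; 0 0 0 0 0.02 0 0.094; 0 0 0 0 0.02 0 0.094; 0 0 0 0 0.02 0 0.094; 0 0 0 0 0.01 0 0.094; 0 0 0 0 0 0 0.094"
}}

```text
time: 2.3
tool_pos: [0.493, -0.4114, 0.114]
ee_rot: [-1.578, -0.001, -0.16]
wrist_force: [-0.8, 0.4, 0.0]
width: 0.0935
```

```bash
python3 -c "
from h import *
import cv2
plan([.5,-.404,.106],-.14,.094,2)
im=robot.snapshot('wrist');cv2.imwrite('pics/w2.png',im)
"
```

```text
t 2.3 pos [ 0.493  -0.4114  0.114 ] rpy [-1.578e+00 -1.000e-03 -1.600e-01] F [-0.8  0.4  0. ] w 0.0935
0.003 -0.010 0.000 0.0029 0.0040 0.0042 0.094; 0.003 -0.010 0.000 0.0029 0.0040 0.0042 0.094
```

View pics/w2.png

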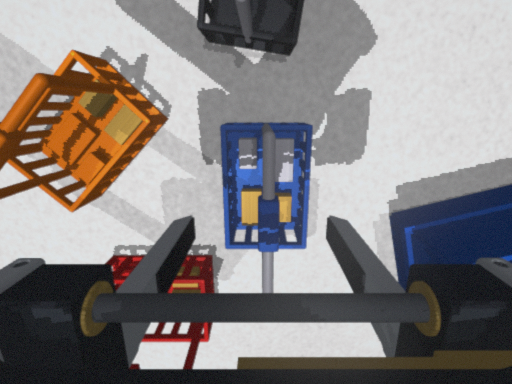

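The grip at (268,222) is level with the fingertips (rows 220–240) and a few mm right of the jaw midline (262). I'll correct that and go down to grasp height.

Emit:
{"api": "arm_command", "payload": {
  "series": "0.003 -0.01 0 0.003 0.003 0.004 0.094; 0 0 0 0.002 0.002 0.003 0.094; 0 0 0 0 0 0 0.094; 0 0 0 0 0 0 0.094"
}}

```text
time: 2.75
tool_pos: [0.5008, -0.4072, 0.114]
ee_rot: [-1.58, -0.007, -0.151]
wrist_force: [-1.1, 0.0, -0.3]
width: 0.094
```

```bash
python3 -c "
from h import *
plan([.5,-.404,.106],-.14,.094,2)
"
```

```text
t 2.75 pos [ 0.5008 -0.4072  0.114 ] rpy [-1.58  -0.007 -0.151] F [-1.1  0.  -0.3] w 0.094
0.004 -0.005 0.004 -0.0007 0.0040 0.0015 0.094; 0.004 -0.005 0.004 -0.0007 0.0040 0.0015 0.094
```

Emit:
{"api": "arm_command", "payload": {
  "series": "0.008 0 0.005 0 0.008 0.002 0.094; 0 0 0 0 0 0 0.094; 0 0 0 0 0 0 0.03; 0 0 0 0 0 0 0; 0 0 0 0 0 0 0; 0 0 0 0 0 0 0; 0 0 0 0 0 0 0; 0 0 0 0 0 0 0"
}}

```text
time: 3.55
tool_pos: [0.5018, -0.4052, 0.1062]
ee_rot: [-1.572, -0.003, -0.15]
wrist_force: [-0.3, 0.5, -0.3]
width: 0.0495
```

```bash
python3 -c "
from h import *
import cv2
plan([.5,-.404,.29],-.14,0,6)
im=robot.snapshot('wrist');cv2.imwrite('pics/w3.png',im)
"
```

```text
t 3.55 pos [ 0.5018 -0.4052  0.1062] rpy [-1.572 -0.003 -0.15 ] F [-0.3  0.5 -0.3] w 0.0495
0.000 -0.002 0.000 -0.0002 -0.0306 0.0001 0; 0.000 -0.002 0.000 -0.0002 -0.0306 0.0001 0; 0.000 -0.002 0.000 -0.0003 -0.0306 0.0001 0; 0.000 -0.002 0.000 -0.0003 -0.0306 0.0001 0; 0.000 -0.002 0.000 -0.0003 -0.0306 0.0001 0; 0.000 -0.002 0.000 -0.0003 -0.0306 0.0001 0
```

View pics/w3.png

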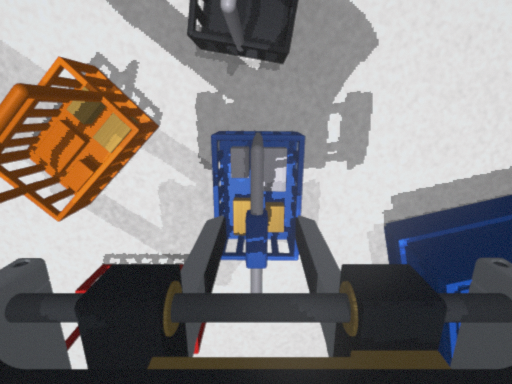

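The fingers are still closing, with the grip at about (257,240), nearly centred (jaw midline about 261). I'll keep closing.

Emit:
{"api": "arm_command", "payload": {
  "series": "0 0 0 0 0 0 0; 0 0 0 0 0 0 0; 0 0 0 0 0 0 0; 0 0 0 0 0 0 0; 0 0 0 0 0 0 0; 0 0 0 0 0 0 0; 0 0 0 0 0 0 0"
}}

```text
time: 4.3
tool_pos: [0.5012, -0.4051, 0.106]
ee_rot: [-1.572, -0.002, -0.15]
wrist_force: [-0.3, 0.5, -0.2]
width: 0.0136
```

```bash
python3 -c "
from h import *
import cv2
plan([.5,-.404,.29],-.14,0,6)
im=robot.snapshot('wrist');cv2.imwrite('pics/w4.png',im)
"
```

```text
t 4.3 pos [ 0.5012 -0.4051  0.106 ] rpy [-1.572 -0.002 -0.15 ] F [-0.3  0.5 -0.2] w 0.0136
0.000 -0.002 0.000 -0.0002 -0.0307 0.0001 0; 0.000 -0.002 0.000 -0.0002 -0.0307 0.0001 0; 0.000 -0.002 0.000 -0.0002 -0.0307 0.0001 0; 0.000 -0.002 0.000 -0.0002 -0.0307 0.0001 0; 0.000 -0.002 0.000 -0.0002 -0.0307 0.0001 0; 0.000 -0.002 0.000 -0.0002 -0.0307 0.0002 0
```

View pics/w4.png

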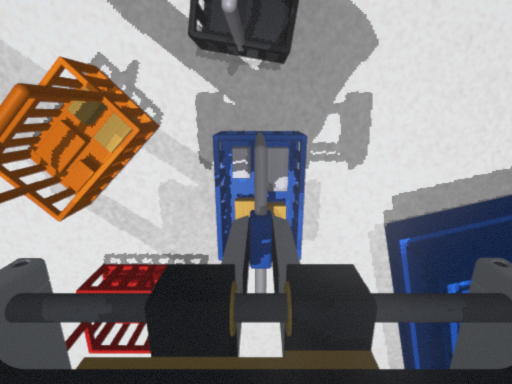

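Gripped: the width is 13.6 mm, on the grip at (261,240). I'll lift straight up.

Emit:
{"api": "arm_command", "payload": {
  "series": "0 0 0 0 -0.01 0 0; 0 0 0 0 -0.02 0 0; 0 0 0 0 -0.03 0 0; 0 0 0 0 -0.03 0 0; 0 0 0 0 -0.03 0 0; 0 0 0 0 -0.03 0 0; 0 0 0 0 -0.02 0 0; 0 0 0 0 -0.01 0 0; 0 0 0 0 0 0 0; 0 0 0 0 0 0 0"
}}

```text
time: 5.35
tool_pos: [0.4996, -0.4027, 0.2875]
ee_rot: [-1.562, 0.01, -0.149]
wrist_force: [0.8, -0.4, -2.5]
width: 0.0137
```

```bash
python3 -c "
from h import *
import cv2
s=[.626,.2085,.086]
print(tf(s,[[-.21,0,0],[-.075,0,0]]))
plan([.417,.190,.29],.086,0,16)
im=robot.snapshot('wrist');cv2.imwrite('pics/w5.png',im)
im=robot.snapshot('scene');cv2.imwrite('pics/s5.png',cv2.resize(im[60:260,120:400],None,fx=2.7,fy=2.7))
"
```

```text
[[0.4167761  0.19046225 0.        ]
 [0.55127718 0.20205795 0.        ]]
t 5.35 pos [ 0.4996 -0.4027  0.2875] rpy [-1.562  0.01  -0.149] F [ 0.8 -0.4 -2.5] w 0.0137
-0.001 -0.015 -0.001 -0.0106 0.0002 0.0359 0; -0.001 -0.015 -0.001 -0.0101 0.0002 0.0360 0; -0.001 -0.015 -0.001 -0.0096 0.0002 0.0362 0; -0.001 -0.015 -0.001 -0.0090 0.0002 0.0363 0; -0.001 -0.015 -0.001 -0.0085 0.0001 0.0364 0; -0.001 -0.015 -0.001 -0.0080 0.0001 0.0365 0; -0.001 -0.015 -0.001 -0.0074 0.0001 0.0367 0; -0.001 -0.015 -0.001 -0.0069 0.0001 0.0368 0; -0.001 -0.015 -0.001 -0.0063 0.0000 0.0369 0; -0.001 -0.015 -0.001 -0.0058 0.0000 0.0370 0; -0.001 -0.015 -0.001 -0.0052 -0.0000 0.0370 0; -0.001 -0.015 -0.001 -0.0047 -0.0000 0.0371 0; -0.001 -0.015 -0.001 -0.0042 -0.0001 0.0372 0; -0.001 -0.015 -0.001 -0.0036 -0.0001 0.0372 0; -0.001 -0.015 -0.001 -0.0031 -0.0001 0.0373 0; -0.001 -0.015 -0.001 -0.0025 -0.0001 0.0373 0
```

View pics/s5.png

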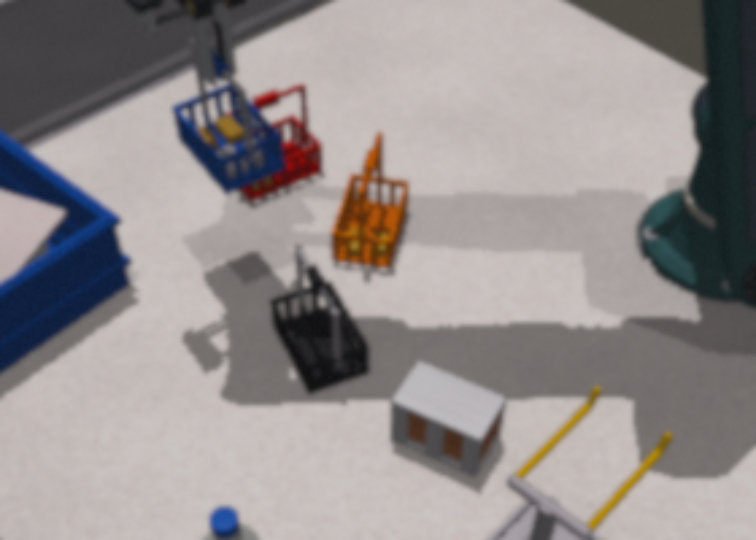

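View pics/w5.png

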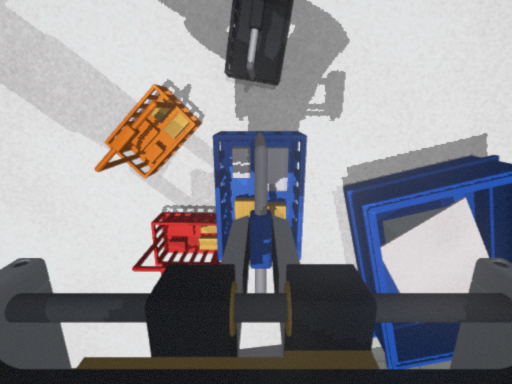

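The basket hangs upright (scene crop at (225,130)) and hasn't moved in the wrist view. I'll carry it toward the stand in two halves.

Emit:
{"api": "arm_command", "payload": {
  "series": "0 -0.01 0 -0.005 0 0.015 0; 0 -0.015 0 -0.01 0 0.03 0; 0 -0.015 0 -0.01 0 0.036 0; 0 -0.015 0 -0.009 0 0.036 0; 0 -0.015 0 -0.0085 0 0.036 0; 0 -0.015 0 -0.008 0 0.036 0; 0 -0.015 0 -0.0075 0 0.036 0; 0 -0.015 0 -0.007 0 0.036 0; 0 -0.015 0 -0.006 0 0.03 0; 0 -0.01 0 -0.003 0 0.015 0"
}}

```text
time: 6.45
tool_pos: [0.4443, -0.0794, 0.274]
ee_rot: [-1.543, 0.036, -0.009]
wrist_force: [0.7, -0.5, -2.6]
width: 0.0137
```

```bash
python3 -c "
from h import *
plan([.417,.190,.285],.086,0,8)
"
```

```text
t 6.45 pos [ 0.4443 -0.0794  0.274 ] rpy [-1.543  0.036 -0.009] F [ 0.7 -0.5 -2.6] w 0.0137
-0.004 -0.012 -0.004 -0.0038 -0.0003 0.0337 0; -0.004 -0.012 -0.004 -0.0034 -0.0004 0.0337 0; -0.004 -0.012 -0.004 -0.0030 -0.0006 0.0337 0; -0.004 -0.012 -0.004 -0.0026 -0.0007 0.0338 0; -0.004 -0.012 -0.004 -0.0021 -0.0009 0.0338 0; -0.004 -0.012 -0.004 -0.0017 -0.0010 0.0338 0; -0.004 -0.012 -0.004 -0.0013 -0.0011 0.0338 0; -0.004 -0.012 -0.004 -0.0009 -0.0012 0.0338 0
```

Emit:
{"api": "arm_command", "payload": {
  "series": "-0.01 -0.012 -0.01 -0.004 -0.003 0.02 0; -0.01 -0.012 -0.01 -0.004 -0.003 0.034 0; -0.008 -0.012 -0.008 -0.003 -0.003 0.034 0; -0.004 -0.012 -0.004 -0.003 -0.001 0.034 0; 0 -0.012 0 -0.002 -0.001 0.034 0; 0 -0.012 0 -0.002 -0.001 0.034 0; 0 -0.012 0 -0.001 -0.001 0.034 0; 0 -0.01 0 0 0 0.02 0; 0 0 0 0 0 0.01 0; 0 0 0 0 0 0 0"
}}

```text
time: 7.45
tool_pos: [0.4071, 0.1853, 0.2751]
ee_rot: [-1.574, 0.025, 0.091]
wrist_force: [-0.3, -0.7, -2.8]
width: 0.0137
```

```bash
python3 -c "
from h import *
plan([.417,.190,.285],.086,0,2)
"
```

```text
t 7.45 pos [0.4071 0.1853 0.2751] rpy [-1.574  0.025  0.091] F [-0.3 -0.7 -2.8] w 0.0137
0.002 0.003 -0.012 0.0050 -0.0051 0.0019 0; 0.002 0.003 -0.012 0.0051 -0.0050 0.0019 0
```

Emit:
{"api": "arm_command", "payload": {
  "series": "0 0 -0.025 0.005 -0.006 0.003 0; 0 0 0 0 -0.004 0.002 0; 0 0 0 0 0 0 0; 0 0 0 0 0 0 0"
}}

```text
time: 7.85
tool_pos: [0.4126, 0.188, 0.2851]
ee_rot: [-1.576, -0.001, 0.086]
wrist_force: [-0.4, -0.1, -3.0]
width: 0.014
```

```bash
python3 -c "
from h import *
import cv2
plan([.417,.190,.285],.086,0,2)
im=robot.snapshot('scene');cv2.imwrite('pics/s6.png',cv2.resize(im[130:340,250:450],None,fx=2.8,fy=2.8,interpolation=2))
im=robot.snapshot('top');cv2.imwrite('pics/t6.png',cv2.resize(im[120:300,60:240],None,fx=3.3,fy=3.3,interpolation=2))
im=robot.snapshot('wrist');cv2.imwrite('pics/w6.png',im)
"
```

```text
t 7.85 pos [0.4126 0.188  0.2851] rpy [-1.576e+00 -1.000e-03  8.600e-02] F [-0.4 -0.1 -3. ] w 0.014
0.003 0.000 0.001 0.0023 0.0000 0.0008 0; 0.003 0.000 0.001 0.0023 0.0000 0.0008 0
```

View pics/s6.png

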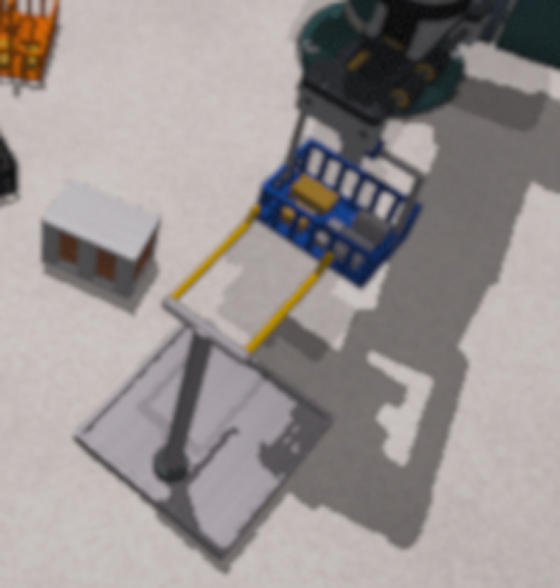

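View pics/t6.png

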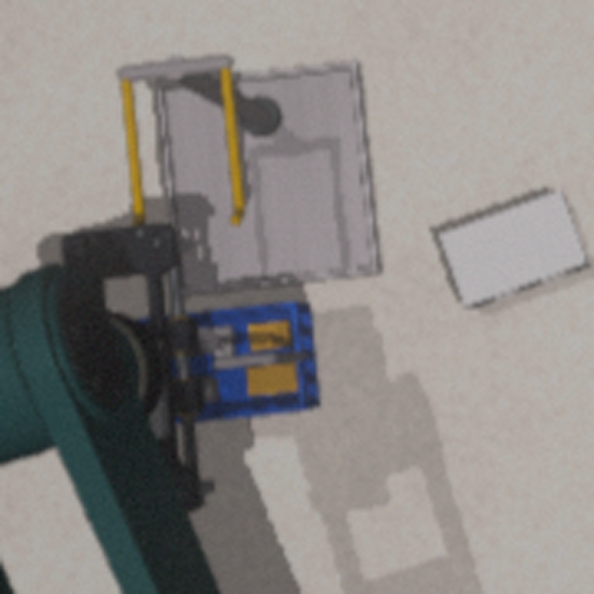

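View pics/w6.png

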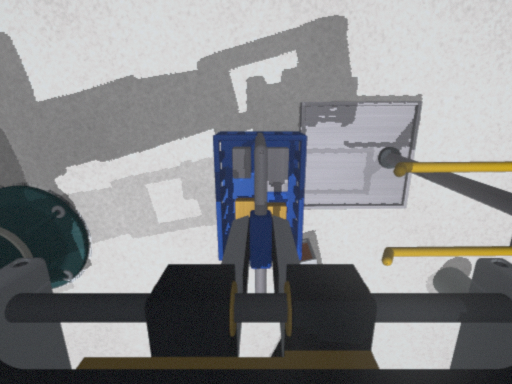

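The wrist view shows the prong tips at about (400,168) and (388,257), with the bar level with them and at the same yaw. I'll refine the lateral alignment with the calibration.

```bash
python3 -c "
from h import *
s=[.626,.2085,.086]
T=[[-.116,.036,.276],[-.116,-.036,.276]]
print(proj('wrist',tf(s,T)).round(1))
px=np.array([[400,168],[388,257]])
x,r=fit([('wrist',T,px)],s);print(x,r)
o=robot.get_obs();R=Ro.from_euler('xyz',o['ee_rot']).as_matrix()
g=np.array(o['tool_pos'])-R[:,1]*.018
print(g, proj('wrist',np.array([g,[*o['tool_pos']]])))
for S in(s,x):
  d=g[:2]-S[:2];print(d@[np.cos(S[2]),np.sin(S[2])],d@[-np.sin(S[2]),np.cos(S[2])])
"
```

```text
[[399.8 173.1]
 [386.5 262.7]]
[0.62558089 0.21444618 0.10150946] [-0.00868715 -0.70397312  0.01005649  0.99064294]
[0.41244319 0.18837238 0.30283157] [[260.90896491 238.77661566]
 [260.82144527 227.34481331]]
-0.21449640914247156 -0.0017099805967592883
-0.21468273458229636 -0.0043412234428115565
```

Emit:
{"api": "arm_command", "payload": {
  "series": "0.005 0 0 0.01 0 0.003 0; 0 0 0 0.02 0 0 0; 0 0 0 0.02 0 0 0; 0 0 0 0.015 0 0 0; 0 0 0 0 0 0 0; 0 0 0 0 0 0 0"
}}

```text
time: 8.6
tool_pos: [0.4817, 0.1973, 0.2837]
ee_rot: [-1.57, -0.001, 0.086]
wrist_force: [-0.6, 0.1, -2.7]
width: 0.0135
```

```bash
cat > chk.py <<'E'
from h import *
import cv2,sys
n=sys.argv[1]
o=robot.get_obs();R=Ro.from_euler('xyz',o['ee_rot']).as_matrix()
g=np.array(o['tool_pos'])-R[:,1]*.018
S=[.626,.210,.09];d=g[:2]-S[:2]
print("t",o["time"],"bar in stand",d@[np.cos(S[2]),np.sin(S[2])],d@[-np.sin(S[2]),np.cos(S[2])],g[2],"rpy",np.round(o["ee_rot"],3),"F",np.round(o["wrist_force"],1),o["width"])
im=robot.snapshot('scene');a=cv2.resize(im[150:330,270:430],None,fx=3,fy=3,interpolation=2)
im=robot.snapshot('wrist');b=cv2.resize(im,None,fx=.6,fy=.6)
c=np.zeros((a.shape[0],a.shape[1]+b.shape[1],3),np.uint8);c[:,:a.shape[1]]=a;c[:b.shape[0],a.shape[1]:]=b
cv2.imwrite(f'pics/k{n}.png',c)
E
python3 chk.py 1
```

```text
t 8.6 bar in stand -0.14486567323252755 0.0003408899330381826 0.3016715289902316 rpy [-1.57e+00 -1.00e-03  8.60e-02] F [-0.6  0.1 -2.7] 0.013474837289692771
```

View pics/k1.png

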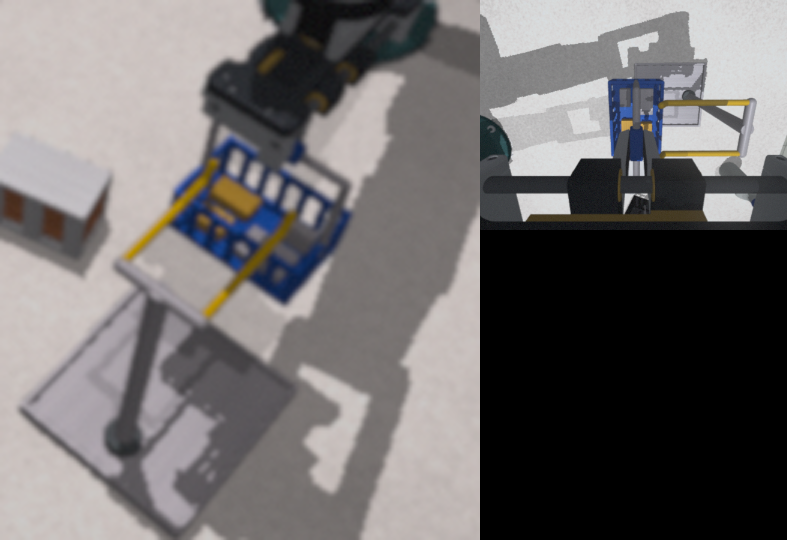

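The prongs run over the rim and under the bar, between the uprights, symmetric about the grip. The tips are just before the bar, so I'll advance 68 mm more.

Emit:
{"api": "arm_command", "payload": {
  "series": "0 0 0 0.01 0 0 0; 0 0 0 0.015 0 0 0; 0 0 0 0.015 0 0 0; 0 0 0 0.015 0 0 0; 0 0 0 0.01 0 0 0; 0 0 0 0 0 0 0; 0 0 0 0 0 0 0"
}}

```text
time: 9.4
tool_pos: [0.5481, 0.2038, 0.2856]
ee_rot: [-1.569, -0.004, 0.088]
wrist_force: [-1.2, 0.4, -2.5]
width: 0.0137
```

```bash
python3 chk.py 2
```

```text
t 9.4 bar in stand -0.07826817345057786 0.0007737083590611441 0.3035937829584284 rpy [-1.569 -0.004  0.088] F [-1.2  0.4 -2.5] 0.013683400950952891
```

View pics/k2.png

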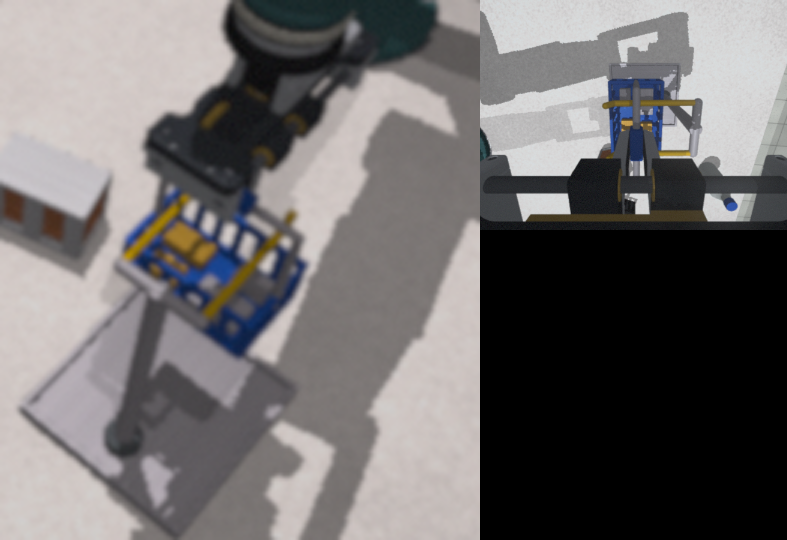

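The bar is over the prongs at stand x of about −78 and y of about 0. I'll lower slowly.

Emit:
{"api": "arm_command", "payload": {
  "series": "0 0 0 0.001 0.008 0 0; 0 0 0 0 0.008 0 0; 0 0 0 0 0.008 0 0; 0 0 0 0 0.006 0 0; 0 0 0 0 0 0 0; 0 0 0 0 0 0 0"
}}

```text
time: 10.1
tool_pos: [0.5469, 0.2039, 0.2525]
ee_rot: [-1.569, -0.003, 0.088]
wrist_force: [-0.8, 0.3, -3.8]
width: 0.0138
```

```bash
python3 chk.py 3
```

```text
t 10.1 bar in stand -0.07933137879017764 0.0009728071884833226 0.2705114801013168 rpy [-1.569 -0.003  0.088] F [-0.8  0.3 -3.8] 0.01378290701973352
```

Emit:
{"api": "arm_command", "payload": {
  "series": "0 0 0 0.001 0.002 0 0; 0 0 0 0 0 0 0; 0 0 0 0 0.001 0 0; 0 0 0 0 0 0 0"
}}

```text
time: 10.6
tool_pos: [0.5489, 0.2041, 0.2508]
ee_rot: [-1.569, -0.006, 0.088]
wrist_force: [1.6, -0.5, -3.4]
width: 0.0134
```

```bash
python3 chk.py 4
```

```text
t 10.6 bar in stand -0.07745669099021477 0.0010564813388472339 0.2687850110469796 rpy [-1.569 -0.006  0.088] F [ 1.6 -0.5 -3.4] 0.013404494026766679
```

View pics/k4.png

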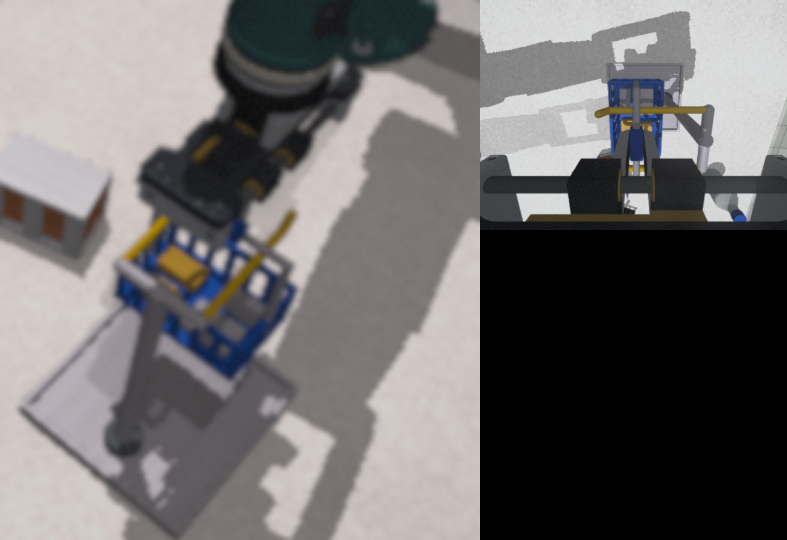

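The wrist still carries the weight (Fz −3.4), so the bar isn't bearing yet. I'll go a little lower.

Emit:
{"api": "arm_command", "payload": {
  "series": "0 0 0 0 0.002 0 0; 0 0 0 0 0 0 0; 0 0 0 0 0 0 0"
}}

```text
time: 11.0
tool_pos: [0.5491, 0.2043, 0.2497]
ee_rot: [-1.568, -0.007, 0.088]
wrist_force: [0.1, 0.0, -1.9]
width: 0.0141
```

Emit:
{"api": "arm_command", "payload": {
  "series": "0 0 0 0 0.002 0 0; 0 0 0 0 0 0 0; 0 0 0 0 0 0 0"
}}

```text
time: 11.3
tool_pos: [0.5493, 0.2043, 0.2496]
ee_rot: [-1.568, -0.01, 0.088]
wrist_force: [0.5, -0.5, -1.5]
width: 0.0138
```

Emit:
{"api": "arm_command", "payload": {
  "series": "0 0 0.008 0 0.002 0 0; 0 0 0 0 0 0 0; 0 0 0 0 0 0 0"
}}

```text
time: 11.6
tool_pos: [0.5493, 0.2043, 0.2495]
ee_rot: [-1.568, -0.003, 0.088]
wrist_force: [-0.4, 0.4, -0.5]
width: 0.014
```

Fz is now about 0 and z no longer drops, so the stand carries the basket. I'll open partially to stay clear of the crossbar.

Emit:
{"api": "arm_command", "payload": {
  "series": "0 0 0 0 0 0 0.045; 0 0 0 0 0 0 0.045; 0 0 0 0 0 0 0.045; 0 0 0 0 0 0 0.045; 0 0 0 0 0 0 0.045; 0 0 0 0 0 0 0.045; 0 0 0 0 0 0 0.045; 0 0 0 0 0 0 0.045"
}}

```text
time: 12.4
tool_pos: [0.5502, 0.2045, 0.2492]
ee_rot: [-1.567, -0.005, 0.088]
wrist_force: [-0.6, 0.4, 0.6]
width: 0.045
```

```bash
python3 chk.py 5
```

```text
t 12.4 bar in stand -0.07611449946052849 0.001298190740741651 0.2671811010573258 rpy [-1.567 -0.005  0.088] F [-0.6  0.4  0.6] 0.045045472453608355
```

View pics/k5.png

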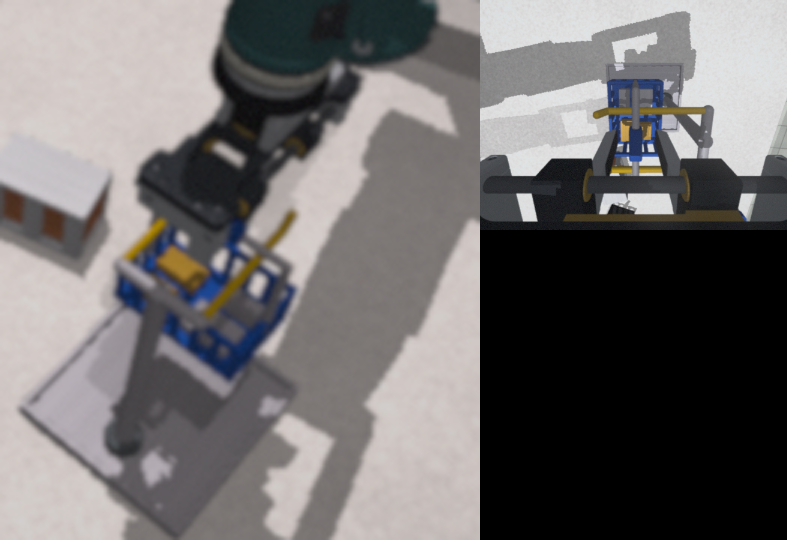

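The basket stayed hanging with the bar across both prongs, and the fingers are clear on both sides. I'll retreat straight up.

Emit:
{"api": "arm_command", "payload": {
  "series": "0 0 0 0 -0.01 0 0.045; 0 0 0 0 -0.02 0 0.045; 0 0 0 0 -0.03 0 0.045; 0 0 0 0 -0.03 0 0.045; 0 0 0 0 -0.03 0 0.045; 0 0 0 0 -0.02 0 0.045; 0 0 0 -0.03 0 0 0.045; 0 0 0 -0.04 0 0 0.045; 0 0 0 -0.04 0 0 0.045; 0 0 0 -0.03 0 0 0.045; 0 0 0 0 0 0 0.045; 0 0 0 0 0 0 0.045"
}}

```text
time: 13.7
tool_pos: [0.4066, 0.1911, 0.401]
ee_rot: [-1.565, -0.012, 0.088]
wrist_force: [-0.0, 0.4, 0.8]
width: 0.0451
```

```bash
python3 chk.py 6; python3 - <<'E'
from h import *
import cv2
im=robot.snapshot('top');cv2.imwrite('pics/t7.png',cv2.resize(im[110:270,60:420],None,fx=2.2,fy=2.2,interpolation=2))
p=robot.camera_params('wrist');E=np.array(p['extrinsics'])
for c in('wrist','scene','top'):
    E=np.array(robot.camera_params(c)['extrinsics'])
    for t in ('blue_basket','black_basket','magazine'):
        for d in robot.spot_in(c,t)[:3]:print(c,t,round(d['score'],2),(E@np.r_[d['centre'],1])[:3].round(3))
print(robot.get_obs()['time'])
E
```

```text
t 13.7 bar in stand -0.22045670600416517 0.0007684610913795487 0.41901049690201575 rpy [-1.565 -0.012  0.088] F [-0.   0.4  0.8] 0.045072790362878715
wrist blue_basket 0.97 [ 0.353 -0.302  0.012]
wrist blue_basket 0.9 [0.545 0.201 0.162]
wrist black_basket 0.94 [ 0.524 -0.258  0.037]
wrist magazine 0.85 [0.486 0.    0.076]
scene blue_basket 0.86 [ 0.344 -0.319  0.028]
scene blue_basket 0.68 [0.544 0.202 0.165]
scene blue_basket 0.57 [ 0.354 -0.513  0.032]
scene black_basket 0.77 [ 0.522 -0.214  0.023]
scene magazine 0.74 [ 0.516 -0.007  0.077]
scene magazine 0.44 [ 0.521 -0.215  0.027]
top blue_basket 0.87 [ 0.334 -0.323  0.022]
top blue_basket 0.77 [ 0.352 -0.513  0.019]
top blue_basket 0.67 [0.549 0.207 0.162]
top black_basket 0.57 [ 0.521 -0.219  0.004]
top magazine 0.65 [ 0.5   -0.014  0.076]
14.3
```

View pics/k6.png

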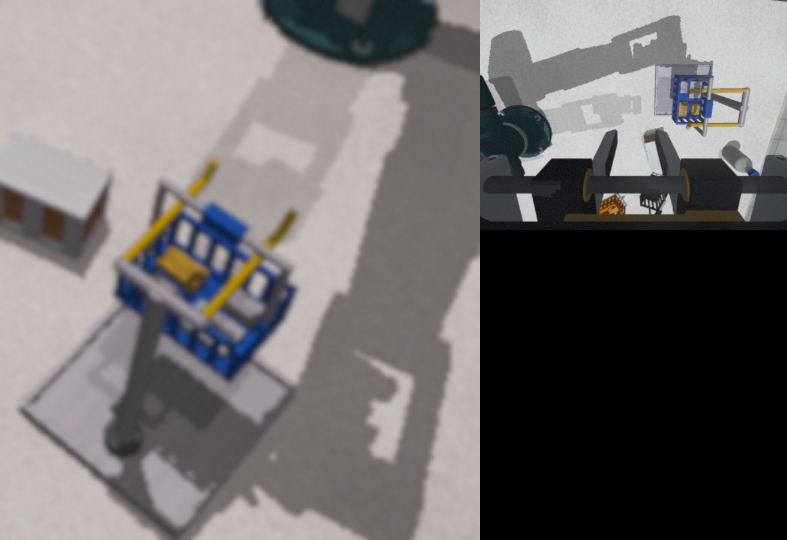

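View pics/t7.png

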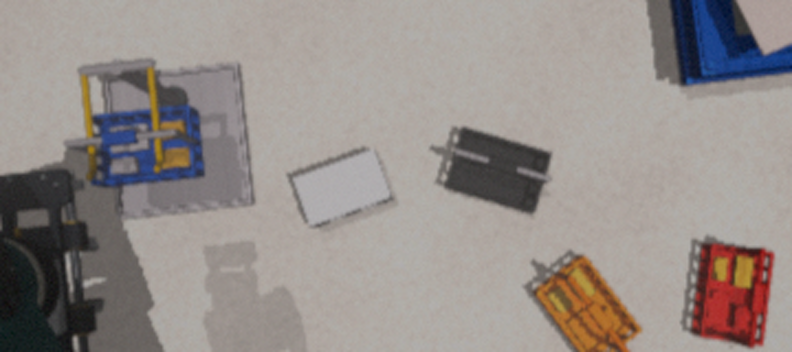

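The basket hangs level with the bar across both prongs and the grip between them. It is at about (0.546, 0.203), stand x of about −0.08, and the bystanders haven't moved. I'll hand it in.

```bash
python3 -c "
from bench import robot
print(robot.close_job())"
```

```text
the job is handed in; nothing more can be done
None
```

The blue basket is hanging by its handle on the twin-prong hook, and I handed the job in at 14.3 s of the 45 s allowed. No verdict was reported.

I gripped it by the moulded grip, carried it upright, threaded the bar over both prong tips and lowered it until the wrist carried no weight. Then I released it and backed off.

**Basket:** the last pictures show the bar lying across both prongs and the grip between them. It hangs level and clear of the foot. It sits about 80 mm before the post and within a few mm of the middle plane. I estimate the underside at about 145 mm above the table, from the bar height; I did not measure it directly.

**Bystanders:** in the top and scene views, the black basket and the magazine are within about 4 mm of where they started. The wrist camera put the black basket about 4 cm off, but it saw it only partly, behind the gripper.

**Robot:** the gripper was well clear of everything at the end. The detector also reported the orange and red look-alikes as blue; I told them apart by colour in the pictures.

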